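# Fit the tube-holder arm onto the stand's rod and key it home

### The job

Fit the tube-holder arm onto the bench stand: thread its bored hub over the tall rod, keep it level and lower it gently without forcing it or letting it drop down the rod, then swing it round until the slots under the hub find the cross pin and it sinks fully home on the collar. Let go of it, and leave the timer, forceps and tape roll where they are.

Things in the scene. Friction and masses are not known exactly. Their poses are not given: they have to be found in the camera images.
- holder: Tube-holder arm (loose, about 0.25 kg, 187 mm long, 48 mm high): a steel hub and a white open plastic sleeve joined by a flat aluminium bar. Origin under the middle of the bar, level with the undersides of hub and sleeve; +x along the bar toward the sleeve, z up. Hub axis at x = -90 mm, sleeve axis (40 mm diameter) at x = +53 mm. Starts upright on the worktop.
- handle (a point): Middle of the arm's bar, the place to grip it: 34 mm above the underside of the hub, axes as the arm's. The bar is 12 mm thick (along y), 28 mm high and free for about 80 mm of its length. The hub's axis is 90 mm away toward -x; the arm's centre of mass is on the hub's side, so the hub is the heavy end.
- hub_foot (a point): Centre of the hub's underside, on its axis; axes as the arm's. Hub 48 mm in diameter, 48 mm high, with a vertical through bore of 16 mm (in its upper 36 mm). The lowest 12 mm are six teeth (6 mm wide, 14 to 24 mm from the axis) at 0, 60, 120... degrees from +x about z; the six slots between them, open below, are at 30, 90, 150... degrees and take the pin within about 8 degrees.
- stand: Bench stand, fixed: grey base 130 x 100 x 12 mm (origin under its centre, on the worktop), a vertical steel rod in its middle, and round the rod's foot a collar (56 mm diameter) with a cross pin.
- rod_tip (a point): Top of the stand's vertical steel rod, 165 mm above the worktop: 14 mm in diameter, its top 11 mm tapered to 7 mm. z is up.
- seat (a point): Point on the rod's axis at the collar's top face, 20 mm above the worktop, 145 mm below the tip. A level cross pin (6 mm thick, 48 mm long, round ends, centred on the rod, its top 9 mm above this face) is clamped at a different angle each time, NOT shown by these axes. Pin in the slots: teeth rest on this face; else the hub stops 9 mm above. Turning the hub 60 degrees always meets a slot.
- timer: bystander: small bench timer, 66 x 62 x 19 mm, origin under its centre
- forceps: bystander: steel forceps, 133 mm long, lying flat, origin under its centre
- tape: bystander: roll of masking tape, 96 mm across, 25 mm high, origin under its centre

How it is judged:
On the way:
1. the hub is threaded on the rod, its underside at least 20 mm below the rod's tip, still above the pin (horizontal distance between hub_foot and rod_tip below 0.008 m and z of hub_foot in the frame of rod_tip below -0.02 m and z of hub_foot in the frame of seat above 0.006 m and angle between hub_foot's own z axis and vertical below 0.15 rad), for 0.1 s.
At the end, for the whole second after the job is handed in: The hub is on the rod with its underside within 2.5 mm of the collar's face (pin in the slots) and within 4 mm of the axis, upright to 0.06 rad, at rest and released (horizontal distance between hub_foot and seat below 0.004 m and z of hub_foot in the frame of seat below 0.0025 m and angle between hub_foot's own z axis and vertical below 0.06 rad and linear speed of holder below 0.02 m/s and contact force between holder and the fingers below 0.1 N); the robot touches nothing.
It fails at once if the hub drops down the rod (faster than 0.7 m/s) (horizontal distance between hub_foot and rod_tip below 0.01 m and z of hub_foot in the frame of rod_tip below -0.005 m and linear speed of holder above 0.7 m/s).
It fails at once if the arm is forced against the rod or the pin with more than 150 N, as about 25 N at the handle would do through its leverage (the last click of the teeth onto the collar does not count) (contact force between holder and stand above 150 N and z of hub_foot in the frame of seat above 0.004 m).
It fails at once if a bystander is moved by more than 30 mm (distance of any of timer, forceps, tape from where it was at the start of the episode above 0.03 m).
It also fails if it takes over 51 s, if anything falls off the work surface, if the arm or the gripper's body presses on something with over 40 N, if the wrist force passes 120 N, or if a joint passes its speed limit or range.

### The arm

A 7-joint arm with a two-finger parallel gripper is mounted at the origin on a cart in front of the work surface, level with it; the furniture and walls round the work are solid. World frame = base frame: x ahead of the robot, y to its left, z up, the work surface at z = 0. Lengths are in m, angles in rad, forces in N, time in s.
With the tool pointing down it reaches from about 0.4 to 0.875 m from the base axis. Payload 19.3 kg.
Tool frame: the origin (TCP) lies on the centre line of the jaws, within the pads' length; the fingertips stand 14 mm ahead of it and the grasp point (between the pads) lies 5 mm behind it; y points along the fingers, x is the direction in which the jaws open and shut, and the axes are right-handed (so a half turn about y gives the same grasp; the last joint's range is limited). The gripper opens to 85 mm and grips with 20 to 120 N. Pads are 22 mm wide; open, the fingers measure 114 mm over their backs; the gripper's body (76 mm by 85 mm) begins 54 mm behind the grasp point. The pads swing forward as they close: fully open they stand 13 mm farther back than shut.
Start: joints at [1.162, 0.521, -0.036, 1.599, 0.021, 1.021, -0.113], TCP at [0.208, -0.589, 0.245] pointing down, gripper open.
Joint ranges: [-2.91, 2.91], [-0.3, 2.13], [-1.5, 1.42], [0.17, 2.43], [-1.26, 4.41], [0.16, 1.93], [-2.52, 2.52]. Speed limits (rad/s): [1.89, 1.89, 2.39, 2.39, 3.01, 3.01, 3.01].

### API

Orientations are given as [roll, pitch, yaw] about the fixed x, y, z axes, in that order (R = Rz(yaw) Ry(pitch) Rx(roll)).
In Python, from workcell import monitor, grab_frame, workorder gives the robot as it stands.
- The arm moves only by the tool drive_tool, never from a script. Its argument "steps" is one flat list of numbers, 5 for each row, row after row: the finger opening in mm, from 0 to 85.4, then the shift along the world's x, y, z in mm, then the turn about the world's z in degrees. In form: [fingers, tx, ty, tz, twist, fingers, tx, ty, tz, twist, ...]. A call has exactly 5 rows; each row shifts and turns the commanded pose from where the row before left it; what a row does not reach is not made up. A row lasts 1/12 s, in which the tool goes at most 41.7 mm and 7.16 degrees, less where a joint would pass 70% of its speed; a pose out of reach is approached as far as the arm can. A call is refused whole if a number of a shift passes 41.7 or a number of a turn 7.16, either way. A call with a gripper value outside its range is refused whole. The fingers move at their own pace and stop on an object; "grip_force" is the grip in N (left out, the last holds). Time passes only in rows, so rows that do not move let the fingers close, or fill a call up. It gives the time, the measured TCP pose, the force and the opening at its end, in the units of the state.
- monitor.observe(): the state, without advancing time (a new reading comes with each control period).
- grab_frame(name): name is "side" or "top" or "wrist"; returns a dict with "frame" (400x640x3 uint8, red, green, blue), "vertical_fov" (degrees; the focal length in pixels is half the picture's height over the tangent of half this angle, whatever the lens; pixels are square), "cx", "cy" (the principal point, pixels), "k1" (the pictures are not rectified: a ray, as slopes to the right and down, at radius r is drawn at 1 + k1 r^2 times it, then the intrinsics apply), "xyz" and "orientation" of the camera in the world. Camera axes: x right, y down, z forward; pixel columns grow to the right and rows downward; lengths in m; the calibration is good to about 2 mm. A picture is of the moment at which its call begins. There is no depth.
- workorder.job_done(): hands the job in, once; it reports no verdict.
The state is a dict: "clock": time; "qpos": joint angles; "qd": joint speeds; "joint_efforts": joint torques, N m; "position": TCP position; "tool_rot": TCP orientation; "force": force on the tool from outside, world axes, zero at the start; "moment": the same for the moment, N m; "grip_width": finger opening in m.
Only numpy, scipy, OpenCV 4.12 (cv2) and the standard library are available. Lean on these libraries where they do the work, as an engineer would, in place of code of your own. Each camera call takes 0.05 s, during which the arm holds its last target. There are 200 camera calls.

## Working session

There is one attempt and no reset: what is moved stays moved. The work goes in short steps, Python scripts to look and compute and a tool call to move; the robot and the scene stay as the last step left them, time stands still between calls to the robot, and variables do not carry over. Pictures are saved under pics/ and viewed, about 8 in all and at most 12, crops included, and the job is handed in when it is done.

Besides the shell and the picture viewer there is one more tool, called after "Request:" by a JSON object that holds its "fn" and its "kwargs", one argument or row to a line. drive_tool: Moves the arm, as the interface text tells. Its arguments: {"type":"object","properties":{"steps":{"type":"array"},"grip_force":{"type":"number"}},"required":["steps"]}

```bash
mkdir -p pics
cat > h.py <<'E'
import numpy as np,cv2
from scipy.spatial.transform import Rotation as R
from workcell import monitor,grab_frame,workorder
def cal(f):
    h=f["frame"].shape[0]; fl=h/2/np.tan(np.radians(f["vertical_fov"])/2)
    o=f["orientation"]; o=np.array(o,float)
    M=o if o.shape==(3,3) else R.from_euler('xyz',o).as_matrix()
    return fl,M,np.array(f["xyz"],float)
def ray(f,u,v):
    fl,M,p=cal(f); d=np.array([(u-f["cx"])/fl,(v-f["cy"])/fl]); s=d.copy()
    for _ in range(30): s=d/(1+f["k1"]*(s@s))
    return p,M@np.array([s[0],s[1],1])
def atz(f,u,v,z):
    p,d=ray(f,u,v); return p+d*(z-p[2])/d[2]
def proj(f,X):
    fl,M,p=cal(f); c=M.T@(np.array(X)-p); s=c[:2]/c[2]; s=s*(1+f["k1"]*(s@s))
    return np.array([s[0]*fl+f["cx"],s[1]*fl+f["cy"]])
def meta(f): return {k:v for k,v in f.items() if k!="frame"}
def save(f,n): cv2.imwrite(f"pics/{n}.png",f["frame"][:,:,::-1])
E
python3 - <<'E'
from h import *
import pickle
print(monitor.observe())
for n in("top","side","wrist"):
    f=grab_frame(n); save(f,n+"0"); print(n,meta(f)); pickle.dump(f,open(n+"0.pkl","wb"))
E
```

```text
{'clock': 0.0, 'qpos': array([ 1.16180121,  0.52200687, -0.03632589,  1.60000726,  0.02119674,
        1.02112127, -0.11279523]), 'qd': array([ 5.50290327e-04,  2.61432222e-04, -7.95422066e-04,  6.12663495e-04,
        7.57416292e-04, -2.08914739e-03,  2.53696367e-05]), 'joint_efforts': array([ 7.88276111e-07, -9.27101541e+01,  1.97987258e+00, -3.69923401e+01,
        1.78462436e-02,  8.28502933e-03, -4.49972322e-05]), 'position': array([ 0.20757467, -0.58917286,  0.24473046]), 'tool_rot': array([-1.57087813e+00,  1.15495440e-03, -1.23200949e+00]), 'force': array([ 0.42219522,  0.73569745, -0.40121862]), 'moment': array([-0.00197031, -0.02177849,  0.03627162]), 'grip_width': 0.08551315757700241}
top {'vertical_fov': 49.78004107088142, 'cx': 328.52582181809566, 'cy': 197.7629425521297, 'k1': -0.018925601374635632, 'xyz': array([ 0.38596022, -0.02490397,  1.22272779]), 'orientation': array([-3.08818667, -0.01659284, -1.58060608])}
side {'vertical_fov': 57.15905032700753, 'cx': 315.7531831194126, 'cy': 193.88507672304942, 'k1': 0.000721912627610134, 'xyz': array([0.21179118, 0.85134608, 0.50939713]), 'orientation': array([-1.98180863,  0.01770344, -2.87398185])}
wrist {'vertical_fov': 60.89625430700737, 'cx': 326.26498107772267, 'cy': 199.141719504747, 'k1': -0.028282035938477463, 'xyz': array([ 0.27344373, -0.56688774,  0.37230968]), 'orientation': array([ 2.86421893e+00,  9.94205545e-04, -1.23211954e+00])}
```

View pics/top0.png

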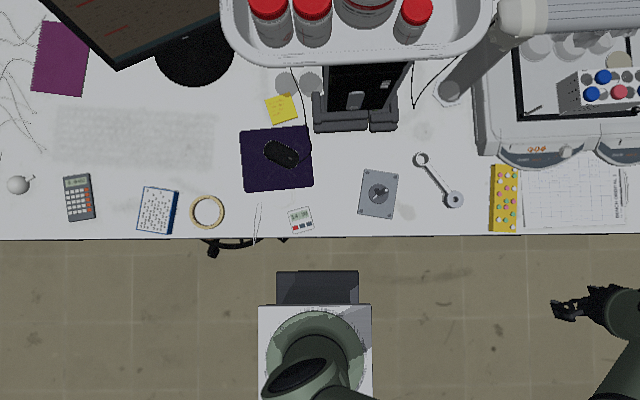

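View pics/side0.png

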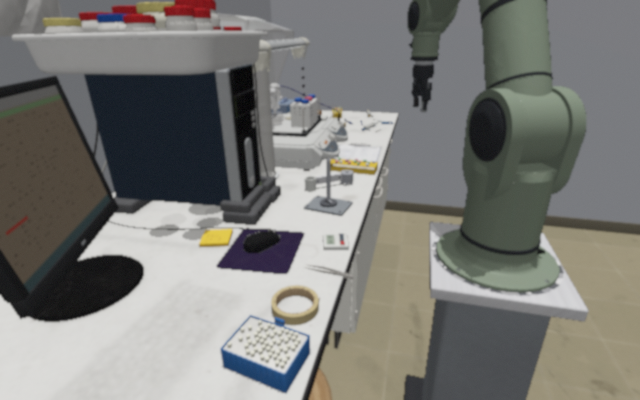

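The top view shows the stand plate at about (378,193), the holder from (420,159) to (453,200), and the bystanders at (207,211), (257,222) and (300,219). I'll zoom in on the first two.

Run:
```python
from h import *
import pickle
f=pickle.load(open("top0.pkl","rb"));g=pickle.load(open("side0.pkl","rb"))
a=cv2.resize(f["frame"][140:225,345:475],None,fx=6,fy=6,interpolation=cv2.INTER_CUBIC)
cv2.imwrite("pics/c1.png",a[:,:,::-1])
for n,(u,v) in dict(A=(420,159),B=(453,200)).items(): print(n,atz(f,u,v,.048))
print(atz(f,378,193,.1))
```

```text
A [ 0.55327019 -0.29811767  0.048     ]
B [ 0.43936933 -0.38682235  0.048     ]
[ 0.4571217  -0.17367483  0.1       ]
```

View pics/c1.png

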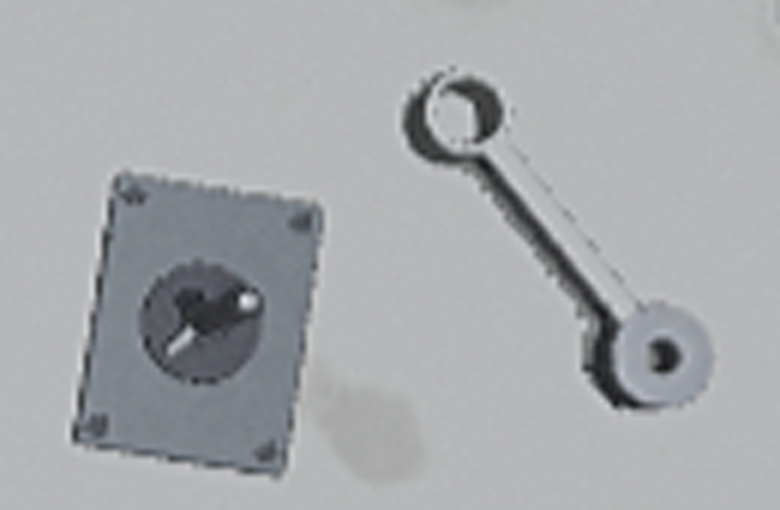

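Run:
```python
from h import *
import pickle
f=pickle.load(open("top0.pkl","rb"));g=pickle.load(open("side0.pkl","rb"))
P=lambda x,y,z:atz(f,345+(x+.5)/6-.5,140+(y+.5)/6-.5,z)
hub=P(663,355,.048);sl=P(464,114,.048);d=sl-hub
print("hub",hub,"sl",sl,np.linalg.norm(d),np.degrees(np.arctan2(d[1],d[0])),"handle",hub+d/np.linalg.norm(d)*.09)
tip=P(248,300,.165);col=P(202,322,.02);print("tip",tip,"collar",col)
cs=[P(x,y,.012) for x,y in((120,175),(322,205),(283,473),(77,441))];print("base ctr",np.mean(cs,0),np.linalg.norm(cs[0]-cs[1]),np.linalg.norm(cs[1]-cs[2]))
e=P(170,353,.027);w=e-col;print("pin",w,np.degrees(np.arctan2(w[1],w[0])))
print("pred side",proj(g,tip),proj(g,col),proj(g,hub),proj(g,sl))
a=np.hstack([cv2.resize(g["frame"][130:220,295:375],None,fx=5,fy=5,interpolation=cv2.INTER_CUBIC),
 cv2.resize(f["frame"][173:213,358:398][:40],(350,450),interpolation=cv2.INTER_CUBIC)])
cv2.imwrite("pics/c2.png",a[:,:,::-1])
```

```text
hub [ 0.44275413 -0.3926789   0.048     ] sl [ 0.55439029 -0.30345336  0.048     ] 0.14291196746578638 38.6337011726122 handle [ 0.51305793 -0.33648838  0.048     ]
tip [ 0.46127495 -0.1847728   0.165     ] collar [ 0.46148431 -0.18496658  0.02      ]
base ctr [ 0.4614687 -0.1853802  0.012    ] 0.09644079373283562 0.12778199467950457
pin [-0.01471788  0.01604389  0.007     ] 132.53175170384716
pred side [328.7621735 157.4729858] [328.87356858 200.88376232] [347.10196021 171.25339463] [310.94590816 177.40211694]
```

View pics/c2.png

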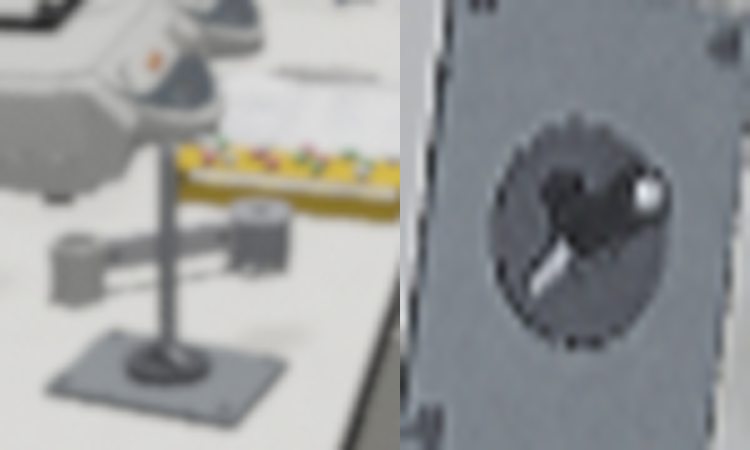

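Scale checks pass. Hub to sleeve measures 142.9 mm against 143. The tip, collar and base centre all agree at (0.461, -0.185). The pin lies at about 135°, so the holder yaw should be about 45° (it is 38.6° now). I'll move above the handle at (0.513, -0.3365).

Request:
{"fn": "drive_tool", "kwargs": {
  "steps": [85, 25, 20, 0, 2, 85, 30, 25, 0, 2, 85, 30, 25, 0, 2, 85, 30, 25, 0, 2, 85, 30, 25, 0, 2],
  "grip_force": 100
}}

```text
clock: 0.57
position: [0.3538, -0.4681, 0.2452]
tool_rot: [-1.571, 0.0, -1.056]
force: [0.1, -0.8, -0.3]
grip_width: 0.0849
```

Request:
{"fn": "drive_tool", "kwargs": {
  "steps": [85, 30, 25, 0, 2, 85, 30, 25, 0, 2, 85, 30, 25, 0, 2, 85, 30, 25, 0, 2, 85, 20, 15, 0, 1.2]
}}

```text
clock: 0.98
position: [0.4955, -0.351, 0.2452]
tool_rot: [-1.569, 0.001, -0.892]
force: [0.4, -0.1, -0.3]
grip_width: 0.0847
```

Request:
{"fn": "drive_tool", "kwargs": {
  "steps": [85, 15, 13, -25, 0, 85, 5.5, 5, -30, 0, 85, 0, 0, -30, 0, 85, 0, 0, 0, 0, 85, 0, 0, 0, 0]
}}

```text
clock: 1.4
position: [0.5125, -0.3363, 0.1597]
tool_rot: [-1.572, 0.002, -0.897]
force: [-0.1, -0.3, 0.8]
grip_width: 0.085
```

Run:
```python
from h import *
f=grab_frame("wrist"); 
s=monitor.observe();print(s["position"],s["tool_rot"])
im=f["frame"].copy()
c=np.array([.5131,-.3365,.048]);a=np.radians(38.6);u=np.array([np.cos(a),np.sin(a),0]);v=np.array([-u[1],u[0],0])
for X in [c,c-.03*u,c+.03*u,c-.09*u,c+.053*u,c+.006*v,c-.006*v]:
    p=proj(f,X);print(p.round(1));cv2.circle(im,tuple(p.round().astype(int).tolist()),2,(255,0,0),-1)
cv2.imwrite("pics/w1.png",im[:,:,::-1])
```

```text
[ 0.51319416 -0.33697029  0.16124012] [-1.57094598e+00 -1.12733597e-04 -8.97516191e-01]
[326.4 200.1]
[326.4 238.3]
[326.4 159.4]
[326.4 307.3]
[326.4 126.3]
[318.2 200.1]
[334.6 200.1]
```

View pics/w1.png

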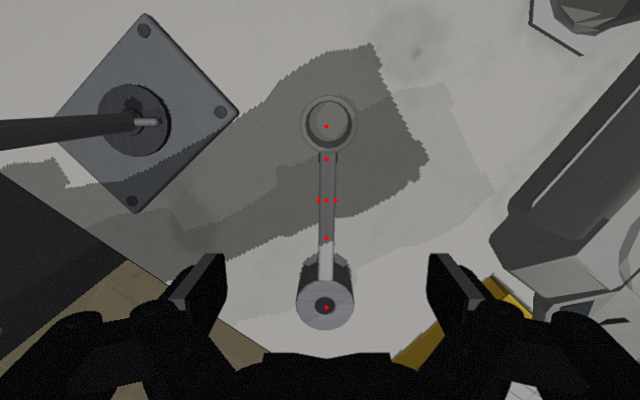

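The wrist image agrees: my predicted handle, hub and sleeve points land on the parts. The pin shows at (135–158,122), close to horizontal. I'll measure its angle here and descend.

Run:
```python
from h import *
f=grab_frame("wrist"); c=np.array([.4613,-.1849])
for p in((158,122),(157,121),(157,124),(150,122),(136,121)):
    X=atz(f,*p,.027)[:2]-c;print(p,X,np.degrees(np.arctan2(X[1],X[0])))
print("collar",proj(f,[*c,.02]))
im=cv2.resize(f["frame"][80:160,85:185],None,fx=7,fy=7,interpolation=cv2.INTER_CUBIC);cv2.imwrite("pics/w2.png",im[:,:,::-1])
```

```text
(158, 122) [ 0.01625226 -0.01831197] -48.41027261355408
(157, 121) [ 0.01641705 -0.0173219 ] -46.536250834888385
(157, 124) [ 0.01449444 -0.01848301] -51.89633409412974
(150, 122) [ 0.01244879 -0.0134787 ] -47.274754118118366
(136, 121) [ 0.00642564 -0.00461522] -35.68779652511335
collar [131.61577478 123.3922232 ]
```

View pics/w2.png

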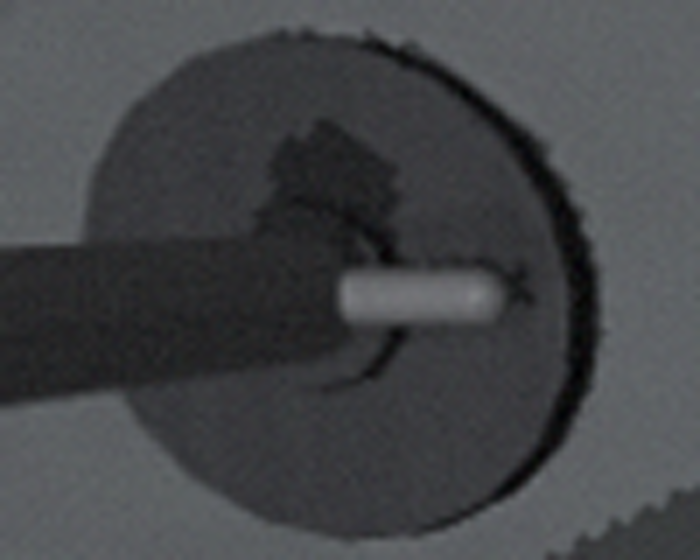

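Request:
{"fn": "drive_tool", "kwargs": {
  "steps": [85, 0, 0, -35, 0, 85, 0, 0, -35, 0, 85, 0, 0, -35, 0, 85, 0, 0, -27, 0, 85, 0, 0, 0, 0]
}}

```text
clock: 1.92
position: [0.5116, -0.336, 0.0254]
tool_rot: [-1.572, 0.004, -0.897]
force: [-1.4, -0.2, -0.1]
grip_width: 0.0849
```

Request:
{"fn": "drive_tool", "kwargs": {
  "steps": [0, 0, 0, 0, 0, 0, 0, 0, 0, 0, 0, 0, 0, 0, 0, 0, 0, 0, 0, 0, 0, 0, 0, 0, 0]
}}

```text
clock: 2.33
position: [0.5138, -0.337, 0.0298]
tool_rot: [-1.57, -0.002, -0.897]
force: [0.0, 0.1, -0.4]
grip_width: 0.0249
```

The crop shows the pin level in the image at rows 266–325, pointing at about −48 to −50° in the world. The seat yaw is therefore about 41–42°. Closing continues.

Request:
{"fn": "drive_tool", "kwargs": {
  "steps": [0, 0, 0, 0, 0, 0, 0, 0, 0, 0, 0, 0, 0, 0, 0, 0, 0, 0, 0, 0, 0, 0, 0, 0, 0]
}}

```text
clock: 2.75
position: [0.5136, -0.3367, 0.0294]
tool_rot: [-1.57, -0.001, -0.897]
force: [-3.5, 1.4, 14.3]
grip_width: 0.0106
```

Request:
{"fn": "drive_tool", "kwargs": {
  "steps": [0, 0, 0, 5, 0, 0, 0, 0, 10, 0, 0, 0, 0, 20, 0, 0, 0, 0, 10, 0, 0, 0, 0, 0, 0]
}}

```text
clock: 3.17
position: [0.5143, -0.3372, 0.0759]
tool_rot: [-1.569, -0.003, -0.897]
force: [0.2, -0.4, -2.0]
grip_width: 0.011
```

Request:
{"fn": "drive_tool", "kwargs": {
  "steps": [0, 0, 0, 15, 0, 0, 0, 0, 30, 0, 0, 0, 0, 35, 0, 0, 0, 0, 35, 0, 0, 0, 0, 20, 0]
}}

```text
clock: 3.58
position: [0.5138, -0.3368, 0.2115]
tool_rot: [-1.57, -0.003, -0.897]
force: [0.6, -0.1, -2.1]
grip_width: 0.0107
```

Request:
{"fn": "drive_tool", "kwargs": {
  "steps": [0, 0, 0, 13, 0, 0, 0, 0, 0, 0, 0, 0, 0, 0, 0, 0, 0, 0, 0, 0, 0, 0, 0, 0, 0]
}}

```text
clock: 4.0
position: [0.5127, -0.3361, 0.2197]
tool_rot: [-1.572, 0.002, -0.897]
force: [-0.9, 0.7, -2.8]
grip_width: 0.0105
```

Run:
```python
from h import *
s=monitor.observe();print(s["position"],s["tool_rot"],s["force"],s["moment"])
t=s["position"]; 
dz=t[2]-.0295; a=np.radians(38.6);u=np.array([np.cos(a),np.sin(a),0])
c=np.array([t[0],t[1],dz+.048])
ims=[]
for n in("side","top","wrist"):
    f=grab_frame(n); im=f["frame"].copy(); P=[]
    for X in (c-.09*u,c+.053*u,c-.09*u-[0,0,.048],c+.053*u-[0,0,.048]):
        p=proj(f,X);P.append(p);im[int(round(p[1])),int(round(p[0]))]=(255,0,0)if 0<p[1]<399 else 0
    print(n,np.round(P,1).tolist())
    m=np.mean(P,0).astype(int)
    if n!="wrist":
        ims.append(cv2.resize(im[m[1]-40:m[1]+40,m[0]-40:m[0]+40],(400,400),interpolation=cv2.INTER_NEAREST))
    else: w=cv2.resize(im,(800,500))[260:460]
cv2.imwrite("pics/l1.png",np.vstack([np.hstack(ims),w])[:,:,::-1])
```

```text
[ 0.51267233 -0.33614783  0.21970064] [-1.57158876  0.00213262 -0.89686836] [-0.87098302  0.68117891 -2.76165131] [ 0.1058603  -0.12124974 -0.02047904]
side [[348.1, 119.3], [309.7, 123.6], [347.9, 133.0], [310.0, 137.8]]
top [[480.4, 194.7], [440.9, 146.9], [473.1, 195.9], [435.4, 150.3]]Traceback (most recent call last):
  File "<stdin>", line 10, in <module>
IndexError: index 475 is out of bounds for axis 0 with size 400
```

```bash
cat > chk.py <<'E'
from h import *
import sys
yaw=float(sys.argv[1]);name=sys.argv[2]
s=monitor.observe();t=s["position"];print(t,s["tool_rot"],s["force"])
a=np.radians(yaw);u=np.array([np.cos(a),np.sin(a),0]);c=np.array([t[0],t[1],t[2]-.0295+.048]);print("hub est",(c-.09*u)[:2],c[2]-.048)
ims=[]
for n in("side","top"):
    f=grab_frame(n);P=[proj(f,X) for X in (c-.09*u,c+.053*u,c-.09*u-[0,0,.048],c+.053*u-[0,0,.048],[.4613,-.1849,.165])]
    print(n,np.round(P,1).tolist());m=np.mean(P[:4],0).astype(int);o=m-40
    im=cv2.resize(f["frame"][o[1]:o[1]+80,o[0]:o[0]+80],(400,400),interpolation=cv2.INTER_CUBIC)
    for p in P: cv2.circle(im,tuple(((p-o+.5)*5).astype(int).tolist()),2,(255,0,0),-1)
    ims.append(im)
cv2.imwrite(f"pics/{name}.png",np.hstack(ims)[:,:,::-1])
E
python3 chk.py 38.6 l1
```

```text
[ 0.51294623 -0.33631885  0.22035389] [-1.57126164e+00  1.27772266e-03 -8.96872061e-01] [ 0.64089394  0.58171078 -2.05614314]
hub est [ 0.44260939 -0.39246802] 0.19085388689498778
side [[348.0, 119.1], [309.6, 123.4], [347.8, 132.8], [310.0, 137.6], [328.8, 157.5]]
top [[480.6, 194.6], [441.0, 146.7], [473.3, 195.8], [435.5, 150.1], [386.0, 189.6]]
```

View pics/l1.png

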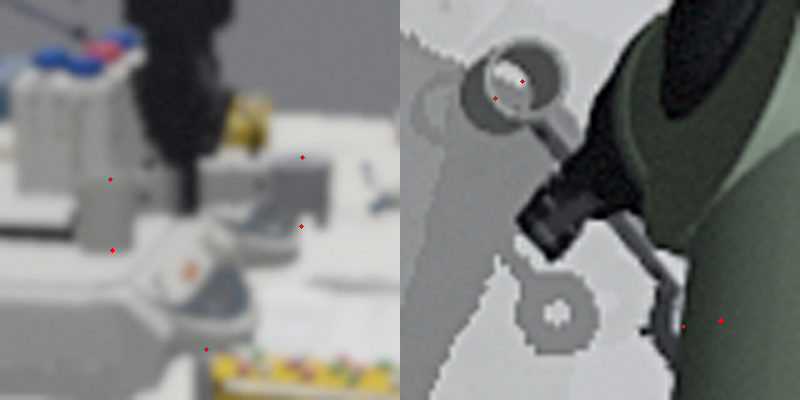

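The side view has the held hub and sleeve right on the prediction, and level. Now I'll carry it over the rod, with the underside 26 mm above the tip.

Request:
{"fn": "drive_tool", "kwargs": {
  "steps": [0, 1.3, 15, 0, 0, 0, 3, 30, 0, 1, 0, 3, 35, 0, 1, 0, 3, 35, 0, 1, 0, 2, 35, 0, 0.4]
}}

```text
clock: 4.67
position: [0.5254, -0.1846, 0.2212]
tool_rot: [-1.571, -0.0, -0.837]
force: [1.9, 0.8, -2.4]
grip_width: 0.0106
```

Request:
{"fn": "drive_tool", "kwargs": {
  "steps": [0, 2, 30, 0, 0, 0, 1, 20, 0, 0, 0, 0, 11.6, 0, 0, 0, 0, 0, 0, 0, 0, 0, 0, 0, 0]
}}

```text
clock: 5.08
position: [0.5285, -0.1251, 0.2213]
tool_rot: [-1.571, -0.0, -0.837]
force: [-0.0, -1.0, -2.4]
grip_width: 0.0104
```

Request:
{"fn": "drive_tool", "kwargs": {
  "steps": [0, 0, 0, 0, 0, 0, 0, 0, 0, 0, 0, 0, 0, 0, 0, 0, 0, 0, 0, 0, 0, 0, 0, 0, 0]
}}

```text
clock: 5.5
position: [0.5285, -0.1253, 0.2212]
tool_rot: [-1.571, 0.0, -0.838]
force: [0.3, 0.1, -2.5]
grip_width: 0.0109
```

```bash
python3 chk.py 42 l2; python3 -c "
from h import *
for i in range(6):
    grab_frame('side'); s=monitor.observe(); print(s['position'],s['tool_rot'][2])"
```

```text
[ 0.52845364 -0.1253016   0.22124294] [-1.57086693e+00  3.32913911e-05 -8.38241599e-01] [ 0.29653349  0.14879721 -2.54492782]
hub est [ 0.46157061 -0.18552336] 0.19174294188787916
side [[328.6, 133.2], [283.7, 139.7], [328.7, 148.9], [284.6, 156.1], [328.8, 157.5]]
top [[391.1, 187.1], [348.9, 141.4], [387.9, 188.7], [347.6, 145.1], [386.0, 189.6]]
[ 0.5284689  -0.12498326  0.22125062] -0.8377859358050244
[ 0.52848872 -0.12491998  0.22128713] -0.8376772272279576
[ 0.52851862 -0.12492494  0.22130576] -0.8376793347237279
[ 0.52849588 -0.12488907  0.22127464] -0.8375947207164687
[ 0.52849736 -0.1248677   0.22128413] -0.8376107884280235
[ 0.52849301 -0.12485315  0.22129663] -0.8375600112450158
```

View pics/l2.png

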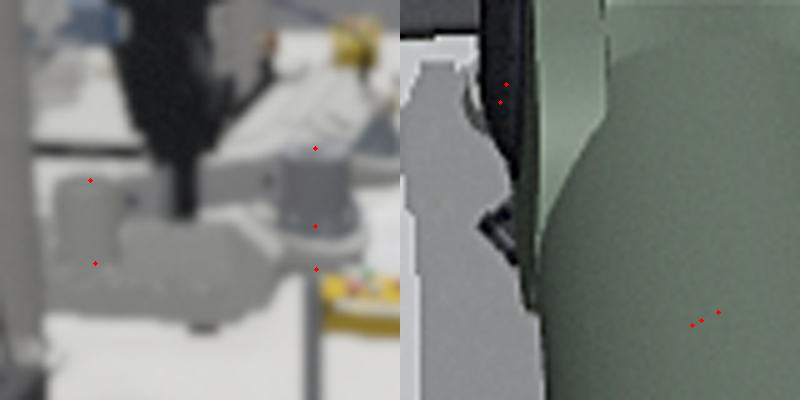

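The hub hangs at columns 278–357 of the crop and the rod below it at about 302–320. I'll check the lateral offset numerically from intensity profiles.

Run:
```python
from h import *
f=np.mean([grab_frame("side")["frame"].astype(float) for _ in range(4)],0).mean(2)
for v in(137,140,143,146,149,152,158,163,168,173,178,183):print(v,f[v,316:344].astype(int).tolist())
g=grab_frame("side");print(proj(g,[.4613,-.1849,.165]),proj(g,[.4613,-.1849,.09]))
import numpy as np
# jacobian
for d in([.003,0,0],[0,.003,0]):print(proj(g,np.array([.4613,-.1849,.165])+d))
```

```text
137 [125, 124, 123, 122, 122, 118, 109, 102, 100, 100, 101, 103, 102, 103, 104, 105, 103, 99, 97, 102, 119, 130, 135, 139, 143, 145, 148, 151]
140 [120, 115, 104, 94, 101, 108, 104, 99, 98, 98, 99, 99, 99, 99, 99, 98, 96, 95, 93, 98, 109, 116, 119, 121, 124, 124, 126, 129]
143 [126, 129, 127, 123, 119, 114, 105, 99, 97, 98, 98, 99, 99, 99, 98, 96, 96, 94, 93, 103, 135, 170, 192, 200, 203, 204, 205, 207]
146 [170, 173, 175, 168, 153, 129, 106, 100, 103, 102, 100, 100, 100, 100, 98, 98, 96, 95, 95, 98, 107, 135, 172, 198, 212, 217, 219, 220]
149 [178, 175, 166, 155, 143, 127, 113, 107, 106, 104, 101, 106, 114, 115, 114, 111, 105, 100, 98, 100, 110, 135, 163, 184, 202, 212, 215, 214]
152 [148, 161, 171, 176, 175, 166, 153, 145, 145, 147, 147, 149, 152, 153, 152, 148, 147, 148, 155, 164, 171, 174, 173, 181, 201, 213, 215, 215]
158 [130, 130, 130, 129, 124, 117, 115, 121, 132, 135, 127, 120, 120, 126, 131, 132, 132, 138, 150, 164, 177, 178, 169, 162, 174, 191, 200, 203]
163 [130, 130, 130, 135, 157, 186, 203, 209, 209, 198, 166, 124, 103, 102, 111, 123, 137, 153, 159, 153, 149, 153, 158, 158, 158, 159, 160, 159]
168 [203, 205, 207, 209, 210, 211, 212, 213, 211, 200, 168, 124, 101, 96, 95, 95, 96, 97, 97, 98, 99, 100, 101, 101, 102, 102, 103, 104]
173 [211, 212, 213, 213, 214, 214, 214, 214, 213, 202, 169, 124, 104, 122, 162, 196, 210, 214, 214, 214, 213, 211, 209, 207, 207, 207, 208, 208]
178 [216, 216, 216, 215, 216, 215, 216, 215, 214, 203, 169, 124, 104, 122, 163, 197, 211, 215, 215, 215, 215, 215, 215, 216, 216, 216, 216, 216]
183 [215, 215, 215, 215, 215, 215, 215, 216, 214, 203, 170, 124, 103, 121, 163, 197, 212, 215, 215, 216, 216, 216, 216, 216, 216, 216, 216, 216]
[328.76391243 157.45978109] [328.84918749 180.47701563]
[327.8024179  157.39529076]
[328.5328617  157.75917888]
```

The hub is where predicted, but the rod sits 0.7 px to the left of my estimate, about +2 mm in x. The collar in the wrist view agrees, at about +2.0/+1.5 mm. I'll shift by +1.5, +1.5 and lower gently while watching the force.

Request:
{"fn": "drive_tool", "kwargs": {
  "steps": [0, 1.5, 1.5, 0, 0, 0, 0, 0, -6, 0, 0, 0, 0, -6, 0, 0, 0, 0, -6, 0, 0, 0, 0, -3, 0]
}}

```text
clock: 6.57
position: [0.5296, -0.1233, 0.1991]
tool_rot: [-1.572, 0.001, -0.837]
force: [-0.5, -0.3, -2.2]
grip_width: 0.0105
```

Request:
{"fn": "drive_tool", "kwargs": {
  "steps": [0, 0, 0, -2, 0, 0, 0, 0, -2, 0, 0, 0, 0, -2, 0, 0, 0, 0, -2, 0, 0, 0, 0, 0, 0]
}}

```text
clock: 6.98
position: [0.5299, -0.1234, 0.192]
tool_rot: [-1.571, 0.0, -0.838]
force: [-0.3, -0.1, -2.4]
grip_width: 0.0107
```

Request:
{"fn": "drive_tool", "kwargs": {
  "steps": [0, 0, 0, -2, 0, 0, 0, 0, -2, 0, 0, 0, 0, -2, 0, 0, 0, 0, -2, 0, 0, 0, 0, -1, 0]
}}

```text
clock: 7.4
position: [0.5299, -0.1234, 0.183]
tool_rot: [-1.571, 0.0, -0.838]
force: [0.6, 0.0, -2.3]
grip_width: 0.0106
```

Request:
{"fn": "drive_tool", "kwargs": {
  "steps": [0, 0, 0, -1, 0, 0, 0, 0, -1, 0, 0, 0, 0, -1, 0, 0, 0, 0, 0, 0, 0, 0, 0, 0, 0]
}}

```text
clock: 7.82
position: [0.53, -0.1234, 0.1803]
tool_rot: [-1.571, 0.0, -0.838]
force: [-0.5, -0.0, -2.6]
grip_width: 0.0104
```

Request:
{"fn": "drive_tool", "kwargs": {
  "steps": [0, 0, 0, -1, 0, 0, 0, 0, -1, 0, 0, 0, 0, -1, 0, 0, 0, 0, -1, 0, 0, 0, 0, 0, 0]
}}

```text
clock: 8.23
position: [0.5299, -0.1234, 0.1761]
tool_rot: [-1.571, 0.0, -0.838]
force: [-0.6, 0.1, -2.8]
grip_width: 0.011
```

Request:
{"fn": "drive_tool", "kwargs": {
  "steps": [0, 0, 0, -1, 0, 0, 0, 0, -1, 0, 0, 0, 0, -1, 0, 0, 0, 0, -1, 0, 0, 0, 0, 0, 0]
}}

```text
clock: 8.65
position: [0.5297, -0.1234, 0.172]
tool_rot: [-1.571, 0.001, -0.838]
force: [-2.6, -0.9, -1.7]
grip_width: 0.0107
```

```bash
python3 chk.py 42 l3; python3 -c "
from h import *
s=monitor.observe();print(s['position'],s['tool_rot'],s['force'],s['moment'])
f=np.mean([grab_frame('side')['frame'].astype(float) for _ in range(4)],0).mean(2)
for v in(153,156,159,175,180,185):print(v,f[v,316:344].astype(int).tolist())"
```

```text
[ 0.52969807 -0.12342274  0.1720326 ] [-1.57133668e+00  5.00899024e-04 -8.37710626e-01] [-2.58468166 -0.90979886 -1.74931377]
hub est [ 0.46281504 -0.1836445 ] 0.1425325967496669
side [[328.1, 149.4], [283.9, 156.7], [328.2, 164.6], [284.8, 172.5], [328.8, 157.5]]
top [[387.0, 188.2], [346.8, 144.7], [384.1, 189.6], [345.7, 148.0], [386.0, 189.6]]
[ 0.52975719 -0.12340642  0.1721917 ] [-1.57122554e+00  3.50170236e-04 -8.37637741e-01] [-2.28382886 -0.63563168 -3.07896403] [ 0.02031891  0.36345225 -0.11897951]
153 [126, 124, 123, 123, 120, 113, 104, 100, 99, 100, 101, 101, 101, 101, 103, 106, 105, 103, 117, 143, 159, 162, 167, 186, 205, 213, 215, 215]
156 [119, 111, 97, 90, 99, 104, 101, 97, 97, 98, 99, 100, 100, 99, 98, 98, 96, 97, 112, 132, 141, 141, 159, 188, 204, 210, 212, 212]
159 [124, 125, 123, 119, 115, 110, 102, 98, 97, 98, 99, 99, 99, 98, 97, 96, 95, 93, 104, 133, 163, 172, 163, 153, 163, 179, 187, 188]
175 [215, 215, 215, 215, 215, 215, 215, 215, 214, 203, 169, 124, 104, 122, 163, 197, 211, 215, 216, 215, 215, 215, 215, 215, 215, 215, 215, 216]
180 [216, 216, 216, 215, 215, 215, 215, 215, 214, 202, 169, 124, 104, 122, 163, 197, 211, 215, 215, 215, 216, 216, 216, 216, 216, 215, 215, 215]
185 [215, 215, 215, 215, 215, 216, 216, 216, 214, 203, 170, 124, 103, 121, 164, 197, 212, 215, 216, 216, 216, 216, 216, 216, 216, 216, 216, 216]
```

The tip is about 10 mm into the bore, with a light side force of (−2.4, −0.8) N. I'll ease the hub that way.

Request:
{"fn": "drive_tool", "kwargs": {
  "steps": [0, -0.5, -0.2, 0, 0, 0, -0.4, -0.1, 0, 0, 0, 0, 0, 0, 0, 0, 0, 0, 0, 0, 0, 0, 0, 0, 0]
}}

```text
clock: 9.37
position: [0.5293, -0.1237, 0.1724]
tool_rot: [-1.571, -0.0, -0.838]
force: [0.6, 0.3, -1.4]
grip_width: 0.0103
```

Request:
{"fn": "drive_tool", "kwargs": {
  "steps": [0, 0, 0, -1, 0, 0, 0, 0, -1, 0, 0, 0, 0, -1, 0, 0, 0, 0, -1, 0, 0, 0, 0, 0, 0]
}}

```text
clock: 9.78
position: [0.529, -0.1236, 0.168]
tool_rot: [-1.571, 0.0, -0.838]
force: [-0.5, -0.3, -2.5]
grip_width: 0.0107
```

Request:
{"fn": "drive_tool", "kwargs": {
  "steps": [0, -0.4, -0.2, -2, 0, 0, 0, 0, -3, 0, 0, 0, 0, -3, 0, 0, 0, 0, -3, 0, 0, 0, 0, -3, 0]
}}

```text
clock: 10.2
position: [0.5287, -0.1239, 0.1539]
tool_rot: [-1.571, 0.0, -0.838]
force: [-0.2, -0.0, -1.7]
grip_width: 0.0109
```

Request:
{"fn": "drive_tool", "kwargs": {
  "steps": [0, 0, 0, -4, 0, 0, 0, 0, -4, 0, 0, 0, 0, -4, 0, 0, 0, 0, -4, 0, 0, 0, 0, -4, 0]
}}

```text
clock: 10.62
position: [0.5287, -0.1238, 0.1338]
tool_rot: [-1.571, 0.0, -0.837]
force: [-0.3, -0.5, -2.8]
grip_width: 0.0106
```

Running free, so I continue down to about 9 mm above the pin.

Request:
{"fn": "drive_tool", "kwargs": {
  "steps": [0, 0, 0, -5, 0, 0, 0, 0, -5, 0, 0, 0, 0, -5, 0, 0, 0, 0, -5, 0, 0, 0, 0, -5, 0]
}}

```text
clock: 11.03
position: [0.5287, -0.1239, 0.1087]
tool_rot: [-1.571, 0.0, -0.838]
force: [-0.3, 0.1, -2.7]
grip_width: 0.0108
```

Request:
{"fn": "drive_tool", "kwargs": {
  "steps": [0, 0, 0, -5, 0, 0, 0, 0, -5, 0, 0, 0, 0, -5, 0, 0, 0, 0, -5, 0, 0, 0, 0, -5, 0]
}}

```text
clock: 11.45
position: [0.5287, -0.1239, 0.0838]
tool_rot: [-1.571, -0.0, -0.838]
force: [-0.1, 0.2, -3.3]
grip_width: 0.0105
```

Request:
{"fn": "drive_tool", "kwargs": {
  "steps": [0, 0, 0, -4, 0, 0, 0, 0, -4, 0, 0, 0, 0, -4, 0, 0, 0, 0, -2, 0, 0, 0, 0, 0, 0]
}}

```text
clock: 11.87
position: [0.5285, -0.1238, 0.0698]
tool_rot: [-1.571, 0.0, -0.838]
force: [-0.3, 0.1, -2.1]
grip_width: 0.0108
```

Request:
{"fn": "drive_tool", "kwargs": {
  "steps": [0, 0, 0, -2, 0, 0, 0, 0, -2, 0, 0, 0, 0, -2, 0, 0, 0, 0, -2, 0, 0, 0, 0, -1, 0]
}}

```text
clock: 12.28
position: [0.5287, -0.1239, 0.061]
tool_rot: [-1.571, 0.0, -0.838]
force: [-0.8, -0.7, -1.8]
grip_width: 0.0108
```

Request:
{"fn": "drive_tool", "kwargs": {
  "steps": [0, 0, 0, -1, 0, 0, 0, 0, -1, 0, 0, 0, 0, -0.5, 0, 0, 0, 0, 0, 0, 0, 0, 0, 0, 0]
}}

```text
clock: 12.7
position: [0.5287, -0.1239, 0.0588]
tool_rot: [-1.571, -0.0, -0.838]
force: [-0.1, 0.6, -2.1]
grip_width: 0.0104
```

Request:
{"fn": "drive_tool", "kwargs": {
  "steps": [0, 0, 0, -0.5, 0, 0, 0, 0, -0.5, 0, 0, 0, 0, -0.5, 0, 0, 0, 0, 0, 0, 0, 0, 0, 0, 0]
}}

```text
clock: 13.12
position: [0.5287, -0.1238, 0.0572]
tool_rot: [-1.571, 0.0, -0.838]
force: [-0.4, -0.2, -1.7]
grip_width: 0.0106
```

Request:
{"fn": "drive_tool", "kwargs": {
  "steps": [0, 0, 0, -0.5, 0, 0, 0, 0, -0.5, 0, 0, 0, 0, 0, 0, 0, 0, 0, 0, 0, 0, 0, 0, 0, 0]
}}

```text
clock: 13.53
position: [0.5287, -0.1239, 0.0563]
tool_rot: [-1.571, -0.0, -0.838]
force: [-0.2, 0.4, -2.5]
grip_width: 0.0108
```

No contact, and I'm 2 mm below the pin's top, so the slots seem to be taking it. I continue slowly.

Request:
{"fn": "drive_tool", "kwargs": {
  "steps": [0, 0, 0, -0.5, 0, 0, 0, 0, -0.5, 0, 0, 0, 0, -0.5, 0, 0, 0, 0, -0.5, 0, 0, 0, 0, 0, 0]
}}

```text
clock: 13.95
position: [0.5287, -0.1239, 0.0542]
tool_rot: [-1.571, 0.0, -0.838]
force: [0.2, 0.1, -2.1]
grip_width: 0.0109
```

Request:
{"fn": "drive_tool", "kwargs": {
  "steps": [0, 0, 0, -0.5, 0, 0, 0, 0, -0.5, 0, 0, 0, 0, -0.5, 0, 0, 0, 0, -0.5, 0, 0, 0, 0, 0, 0]
}}

```text
clock: 14.37
position: [0.5287, -0.1238, 0.0522]
tool_rot: [-1.571, 0.0, -0.838]
force: [-0.2, -1.0, -1.5]
grip_width: 0.0103
```

Request:
{"fn": "drive_tool", "kwargs": {
  "steps": [0, 0, 0, -0.5, 0, 0, 0, 0, -0.5, 0, 0, 0, 0, -0.5, 0, 0, 0, 0, 0, 0, 0, 0, 0, 0, 0]
}}

```text
clock: 14.78
position: [0.5287, -0.1239, 0.0508]
tool_rot: [-1.571, 0.0, -0.838]
force: [-0.0, -0.0, -2.4]
grip_width: 0.0108
```

Request:
{"fn": "drive_tool", "kwargs": {
  "steps": [0, 0, 0, -0.5, 0, 0, 0, 0, -0.5, 0, 0, 0, 0, 0, 0, 0, 0, 0, 0, 0, 0, 0, 0, 0, 0]
}}

```text
clock: 15.2
position: [0.5287, -0.1239, 0.0498]
tool_rot: [-1.571, 0.0, -0.838]
force: [0.2, 0.6, -1.8]
grip_width: 0.0105
```

Request:
{"fn": "drive_tool", "kwargs": {
  "steps": [0, 0, 0, -0.4, 0, 0, 0, 0, -0.3, 0, 0, 0, 0, 0, 0, 0, 0, 0, 0, 0, 0, 0, 0, 0, 0]
}}

```text
clock: 15.62
position: [0.5288, -0.1238, 0.0492]
tool_rot: [-1.571, -0.0, -0.838]
force: [0.7, 1.1, 2.1]
grip_width: 0.0107
```

The weight came off at TCP z = 0.0492, just as predicted for home (0.0495). Releasing and retreating upward.

Request:
{"fn": "drive_tool", "kwargs": {
  "steps": [20, 0, 0, 0, 0, 40, 0, 0, 0, 0, 60, 0, 0, 0, 0, 60, 0, 0, 0, 0, 60, 0, 0, 0, 0]
}}

```text
clock: 16.03
position: [0.5287, -0.1239, 0.0491]
tool_rot: [-1.571, 0.0, -0.838]
force: [0.6, 0.5, 0.2]
grip_width: 0.0599
```

Request:
{"fn": "drive_tool", "kwargs": {
  "steps": [60, 0, 0, 0, 0, 60, 0, 0, 10, 0, 60, 0, 0, 20, 0, 60, 0, 0, 30, 0, 60, 0, 0, 35, 0]
}}

```text
clock: 16.45
position: [0.5278, -0.1236, 0.1449]
tool_rot: [-1.572, 0.002, -0.837]
force: [0.8, -0.5, 0.5]
grip_width: 0.0597
```

Request:
{"fn": "drive_tool", "kwargs": {
  "steps": [60, 0, 0, 35, 0, 60, 0, 0, 35, 0, 60, 0, 0, 20, 0, 60, 0, 0, 0, 0, 60, 0, 0, 0, 0]
}}

```text
clock: 16.87
position: [0.529, -0.124, 0.2358]
tool_rot: [-1.569, -0.002, -0.838]
force: [0.2, 0.5, -0.7]
grip_width: 0.0601
```

Run:
```python
from h import *
s=monitor.observe();print(s["clock"],s["position"],s["force"])
f=grab_frame("side");w=grab_frame("wrist")
a=np.radians(42);u=np.array([np.cos(a),np.sin(a),0]);c=np.array([.5287,-.1238,.02])
im=cv2.resize(f["frame"][125:225,265:365],(400,400),interpolation=cv2.INTER_CUBIC)
for X in(c-.09*u,c-.09*u+[0,0,.048],c+.053*u,c+.053*u+[0,0,.048]):
    p=proj(f,X);cv2.circle(im,tuple(((p-[265,125]+.5)*4).astype(int).tolist()),2,(255,0,0),-1)
ww=w["frame"][:, 120:520]
cv2.imwrite("pics/fin.png",np.hstack([im,ww])[:,:,::-1])
```

```text
16.8667 [ 0.52898852 -0.12396302  0.23576027] [ 0.15418215  0.54829244 -0.74172257]
```

View pics/fin.png

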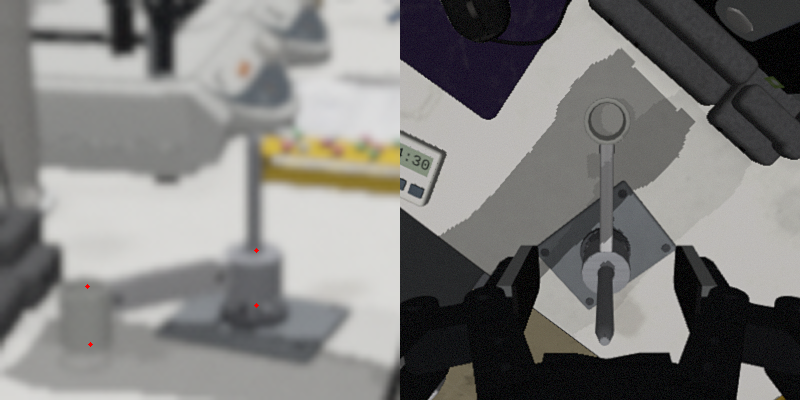

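Side view: the hub sits on the collar, at crop (256,250)–(256,305) as predicted, and it is level. Wrist view: the arm is free and the gripper is clear of it. Handing in.

```bash
python3 -c "
from h import *
print(workorder.job_done())"
```

```text
the job is handed in; nothing more can be done
None
```

The tube-holder arm is on the stand with its hub fully home on the collar. I let go of it and handed the job in at about 17 s of the 51 s allowed.

- **Method:** I gripped the bar at its middle, lifted it level, and set it at a yaw of about 42° to match the pin angle measured in the images. I then lowered it in small steps. The slots were already lined up, so it sank straight in without any search turn.
- **Threading:** External force on the tool stayed around 3 N or less all the way down. There was one light rub of about 2.5 N at the rod tip, cleared by moving the hub about 1 mm.
- **Last checks:** The arm's weight came off at TCP height 0.0492 m, against 0.0495 m predicted for home. The final side view shows the hub level on the collar where predicted, and the gripper is open and clear above it.
- **What disagreed:** The first top-view estimate of the rod was about 2 mm off in x compared with the side and wrist views. My correction for that overshot by about 1 mm, which caused the rub.
- **Not checked:** I did not re-measure the timer, forceps and tape at the end. The tool and the held arm were never moved near them.

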